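# Clear and shim the drawing board

## Robot

A 6-joint arm with a two-finger parallel gripper is mounted at the origin on the work surface. World frame = base frame: x ahead of the robot, y to its left, z up, the work surface at z = 0. Lengths are in m, angles in rad, forces in N, time in s.
With the tool pointing down it reaches from about 0.275 to 0.875 m from the base axis. Payload 12.5 kg.
Tool frame: the origin (TCP) lies on the centre line of the jaws, within the pads' length; the fingertips stand r.finger_overhang ahead of it and the grasp point (between the pads) lies 3 mm ahead of it (r.finger_overhang is the distance from the TCP to the fingertips, in m); z points along the fingers, y is the line along which they close (so a half turn about z gives the same grasp; the last joint's range is limited). The gripper opens to 85 mm and grips with 20 to 120 N. Pads are 22 mm wide; open, the fingers measure 114 mm over their backs; the gripper's body (76 mm by 85 mm) begins 54 mm behind the grasp point. The pads swing forward as they close: fully open they stand 13 mm farther back than shut.
Start: joints at [1.203, 0.351, 1.652, -0, 1.139, -0.085], TCP at [0.153, 0.528, 0.253] pointing down, gripper open.
Joint ranges: [-2.75, 2.75], [-0.79, 2.1], [0.01, 2.65], [-1.57, 4.71], [0.07, 3.14], [-2.87, 2.87]. Speed limits (rad/s): [2.22, 2.22, 2.79, 3.14, 3.14, 3.14].

## Interface

Orientations are given as a unit quaternion [x, y, z, w].
In Python, from cell import r, optics gives the robot as it stands. The module is installed in compiled form; this text tells all that it offers. Calls block until the motion is done:
- r.move_to(position, orientation): joint-space move of the TCP to a pose.
- r.move_linear(position, rot=None, vel=0.15): straight line of the TCP; rot=None keeps the orientation; vel is the mean speed in m/s.
- r.set_joints(angles): joint-space move.
- r.set_gripper(opening, squeeze=None): opening from 0.0 (shut) to 1.0 (fully open); squeeze is the grip in N (None keeps the last); returns when the fingers have stopped.
- r.sleep(seconds).
- r.inverse_kinematics(position, orientation): joint angles nearest the present ones, or None.
- optics.get_image(name): name is "side" or "top" or "wrist"; returns a dict with "pixels" (400x640x3 uint8, red, green, blue), "depth" (400x640 float32, m along the optical axis (not along the pixel's ray), 0 where there is no reading), "fx", "fy", "cx", "cy" (pixels), "camera_from_world" (4x4, takes a point from world to camera coordinates); the wrist camera has in their place "mount" (4x4, takes a point from camera to tool coordinates, whose origin is the TCP and whose axes are the flange's). Camera axes: x right, y down, z forward; pixel columns grow to the right and rows downward; lengths in m; the calibration is good to about 2 mm. A picture is of the moment at which its call begins: read the wrist's pose just before it.
A pose or a line that the arm cannot do raises r.PlanningError and nothing moves.
- r.hand_in(): hands the job in; it is judged then, once.
Readings, each from a call of its own:
- r.current_t(): time.
- r.current_q(): joint angles.
- r.current_qvel(): joint speeds.
- r.current_effort(): joint torques, N m.
- r.current_tool_pos(): TCP position.
- r.current_ee_rot(): TCP orientation.
- r.current_contact_force(): force on the tool from outside, world axes, zero at the start.
- r.current_torque(): the same for the moment, N m.
- r.current_opening(): opening from 0.0 (shut) to 1.0 (fully open).
- r.current_finger_force(): force on a finger pad.
Only numpy, scipy, OpenCV 4.12 (cv2) and the standard library are available. Lean on these libraries where they do the work, as an engineer would, in place of code of your own. Each camera call takes 0.05 s, during which the arm holds its last target. There are 200 camera calls.

## Task

Get the drawing board ready for the plotter: put the eraser that lies on it into the open drawer and let go of it. Then take the orange leveling wedge by its black post and, keeping it flat on the table, push it thin end first under the middle of the board's free edge (red tape mark) until that edge just lifts off its base, with a gap of about 5 mm and at no time more than 1 cm. Finish while still gripping the wedge there, with the board resting on the wedge alone; do not touch the board with the gripper then, and leave the pen cup, pencil case, red tray and tape roll where they are.

Things in the scene. Friction and masses are not known exactly. Their poses are not given: they have to be found in the camera images.
- stand: fixed aluminium base of the drawing board, a U open in front: two side rails 16 mm high, 216 mm clear between them, joined by a 28 mm high hinge beam at the back. Origin on the table under the middle of the open front edge; +x points level to the hinge 240 mm away (the way to push the wedge), y along the front edge, z up. Between the rails is bare table, on which the wedge slides.
- edge_mid (a point): fixed point of the base, 16 mm above the table, over the stand's origin: where the middle of the board's free edge (its underside) lies while the board is down; axes as those of the stand. A red tape mark 50 mm wide shows the place on the board's edge.
- board (a joint): tilt (rad) of the wooden drawing board (240 mm from free edge to hinge, 260 wide, 12 thick, about 0.9 kg; white paper, red tape) about the hinge at the back: 0 = down on the rails, underside 16 mm and top 28 mm above the table; positive = free edge raised. Gap at the free edge = 240 mm x value (0.021 = 5 mm). It falls back by its own weight; about 5 N at the edge lifts it.
- wedge_grip (a point): grip point of the orange leveling wedge (140 mm long, 46 wide, about 0.18 kg): axis of its upright black post, 60 mm above the wedge's underside. Post 32 mm long (x), 26 wide (y), standing from 29 to 86 mm above the underside. x points level along the wedge to its thin tip, z up. The post stands on a block 29 mm high that reaches 20 mm ahead of and behind its axis.
- wedge_tip (a point): middle of the lower edge of the wedge's thin tip, on the table, 120 mm ahead of the post's axis; axes as wedge_grip. The top slopes straight from the block (29 mm high, 100 mm behind the tip) to the 5 mm high blunt tip. It meets the resting board when the tip is about 46 mm past the free edge; a 5 mm gap comes at about 67 mm, 10 mm at about 88 mm.
- eraser_mid (a point): centre of the board eraser, a block 84 mm long (x), 36 mm wide (y) and 30 mm high (z up): grey felt below, black back with a yellow stripe above; about 0.08 kg. It starts on the board, felt down.
- drawer_spot (a point): point on the inner floor of the open drawer of the grey drawer unit, mid-width, 68 mm behind the inner face of its front: a good spot for the eraser. x along the drawer into the unit, y across, z up. Drawer 158 mm wide inside; floor 22, side walls 78, white front 89, unit 100 mm above the table. Open length 134 to 174 mm, the rest is roofed over. It slides if pushed with over 1 N.
- pen_cup: white cup with markers, 70 mm across, 125 mm tall with its markers, origin under its centre; leave alone.
- pencil_case: blue pencil case 60 x 150 x 40 mm, origin under its centre; leave alone.
- red_tray: red open tray 100 x 120 x 40 mm, origin under its centre; leave alone.
- tape_roll: white roll of tape lying flat, 70 mm across, 22 mm high, origin under its centre; leave alone.
Things that resemble listed ones, but are neither listed nor needed, are in the scene too. What is shaped like the part that bears eraser_mid but turquoise is not meant. Of the things that look like the part that bears wedge_grip, the smaller one is meant.

How it is judged:
On the way, in this order (a step that is already met when the one before it is completed fails the run):
1. the eraser lies let go in the drawer, the board still down (z of eraser_mid in the frame of drawer_spot between 0 and 0.05 m and x of eraser_mid in the frame of drawer_spot between -0.07 and 0.18 m and y of eraser_mid in the frame of drawer_spot between -0.08 and 0.08 m and contact force between the fingers and eraser below 0.1 N and linear speed of eraser below 0.03 m/s and value of joint board below 0.005 rad), for 0.2 s.
2. the free edge of the board is lifted off its base by the wedge (value of joint board above 0.0085 rad and contact force between wedge and stand above 1 N), for 0.2 s.
At the end, for the whole second after the job is handed in: Eraser in the drawer. The board's free edge is still, 2 to 10 mm off its base, carried by the wedge (over 1 N), which is flat on the table (tip under 6 mm up, tilt under 0.1 rad), its tip within 40 mm of the middle and gripped (over 2 N); robot not touching board or base (all of step 2 and z of eraser_mid in the frame of drawer_spot between 0 and 0.05 m and x of eraser_mid in the frame of drawer_spot between -0.07 and 0.18 m and y of eraser_mid in the frame of drawer_spot between -0.08 and 0.08 m and value of joint board below 0.0417 rad and velocity of joint board between -0.03 and 0.03 rad/s and contact force between the fingers and wedge above 2 N and contact force between each of the arm, the fingers and stand below 0.3 N and x of wedge_tip in the frame of stand above 0.04 m and y of wedge_tip in the frame of stand between -0.04 and 0.04 m and height (world z) of wedge_tip below 0.006 m and angle between wedge_grip's own z axis and vertical below 0.1 rad); the arm keeps its last pose, push and grip.
It fails at once if the board's free edge is raised more than 12 mm (the goal allows 10) (value of joint board above 0.05 rad).
It fails at once if a bystander is moved more than 30 mm (distance of any of pen_cup, pencil_case, red_tray, tape_roll from where it was at the start of the episode above 0.03 m).
It also fails if it takes over 61 s, if anything falls off the work surface, if the arm or the gripper's body presses on something with over 40 N, if the wrist force passes 120 N, or if a joint passes its speed limit or range.

## Working session

There is one attempt and no reset: what is moved stays moved. The work goes in short steps, each a Python script; the robot and the scene stay as the last script left them, time stands still between calls to the robot, and variables do not carry over. Pictures are saved under pics/ and viewed, at most 10 in all, crops included, and the job is handed in when it is done.

```bash
mkdir -p pics
cat > h.py <<'E'
import numpy as np, cv2
from cell import r, optics
from scipy.spatial.transform import Rotation as R
def world(im, T_wc=None):
    """per-pixel world points from depth"""
    T = np.linalg.inv(im["camera_from_world"]) if T_wc is None else T_wc
    d=im["depth"]; v,u=np.mgrid[0:400,0:640]
    P=np.stack([(u-im["cx"])/im["fx"]*d,(v-im["cy"])/im["fy"]*d,d],-1)
    return P@T[:3,:3].T+T[:3,3]
def wrist():
    T=np.eye(4);T[:3,:3]=R.from_quat(r.current_ee_rot()).as_matrix();T[:3,3]=r.current_tool_pos()
    im=optics.get_image("wrist"); return im,T@im["mount"]
def ray(im,T,uv,z):
    d=T[:3,:3]@np.array([(uv[0]-im["cx"])/im["fx"],(uv[1]-im["cy"])/im["fy"],1]); o=T[:3,3]
    return o+d*(z-o[2])/d[2]
E
python3 - <<'E'
from h import *
import pickle
D={}
for n in("top","side"):
    im=optics.get_image(n); D[n]=im; cv2.imwrite(f"pics/{n}0.png",im["pixels"][...,::-1])
    T=np.linalg.inv(im["camera_from_world"]);print(n,T[:3,3],T[:3,2],im["fx"],(im["depth"]>0).mean())
pickle.dump(D,open("d0.pkl","wb"))
print(r.current_t(),r.finger_overhang,r.current_ee_rot(),r.current_contact_force())
E
```

```text
top [0.37439416 0.02450291 1.31425542] [ 1.69645074e-01  7.35878278e-04 -9.85504950e-01] 466.52933619929973 0.99622265625
side [ 0.03382173 -0.88241836  0.65977031] [ 0.4590923   0.74201565 -0.48851514] 365.24572911315585 0.99591796875
0.1 0.022 [ 1.40941854e-01  9.90017728e-01 -5.27723784e-04 -1.18212808e-04] [-0.84953202  1.1919934  -0.76336982]
```

View pics/top0.png

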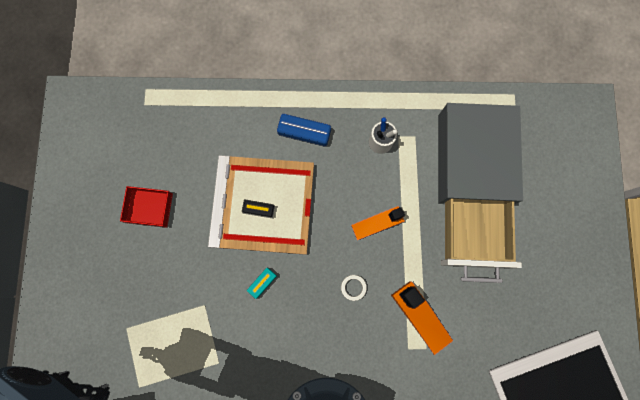

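View pics/side0.png

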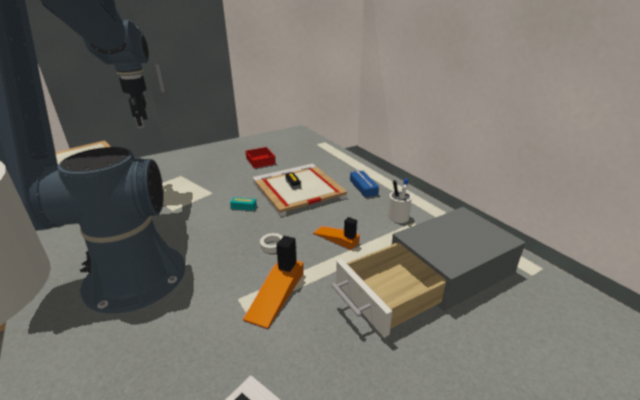

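The top view shows the board at (268,205). Its free edge with the red tape mark is at (308,207), and the hinge is on the left at (219,202). The eraser is at (258,208), and the smaller wedge runs from tip (355,232) to post (398,214). The open drawer is at (482,232). The side view agrees.

```bash
cat > m.py <<'E'
from h import *
import pickle
D=pickle.load(open("d0.pkl","rb"))
for n,im in D.items():
    W=world(im); hsv=cv2.cvtColor(im["pixels"],cv2.COLOR_RGB2HSV); H,S,V=[hsv[...,i].astype(int) for i in range(3)]
    inb=lambda x0,x1,y0,y1,z0,z1:(W[...,0]>x0)&(W[...,0]<x1)&(W[...,1]>y0)&(W[...,1]<y1)&(W[...,2]>z0)&(W[...,2]<z1)
    def rep(name,m):
        P=W[m]
        if len(P)<5: print(n,name,len(P));return
        c,(a,b),ang=cv2.minAreaRect((P[:,:2]*1000).astype(np.float32))
        print(n,name,len(P),"rect c",np.round(c,1),"size",round(a,1),round(b,1),"ang",round(ang,1),"z 5/50/95",np.round(np.percentile(P[:,2],[5,50,95])*1000,1))
    ws=inb(.1,1,-.6,.6,-.02,.3)
    def comps(name,m,amin=15):
        k,l,s,_=cv2.connectedComponentsWithStats((m&ws).astype(np.uint8))
        for i in range(1,k):
            if s[i,4]>=amin: print(s[i][:4],end=" ");rep(name,l==i)
    comps("yellow",(H>20)&(H<35)&(S>150)&(V>100))
    comps("orange",(H>7)&(H<18)&(S>200)&(V>100),60)
    comps("black",(V<45)&(W[...,2]>.02)&(W[...,2]<.15),20)
    comps("red",((H<5)|(H>174))&(S>170)&(V>80),15)
    comps("front",(V>150)&(S<40)&(W[...,2]>.075)&(W[...,2]<.1),20)
    comps("unit",(S<60)&(W[...,2]>.09)&(W[...,2]<.11),400)
E
python3 m.py
```

```text
[246 204  23   7] top yellow 84 rect c [571.8 198.6] size 60.7 10.4 ang 81.4 z 5/50/95 [53.3 58.7 63.3]
[253 274  16  18] top yellow 54 rect c [369.5 184. ] size 6.7 57.0 ang 49.4 z 5/50/95 [27.5 31.1 34. ]
[352 207  52  32] top orange 679 rect c [ 538.9 -135.1] size 45.2 138.1 ang 21.9 z 5/50/95 [ 5.3 19.  30.4]
[392 282  60  72] top orange 1371 rect c [ 282.5 -253.7] size 193.8 64.1 ang 36.4 z 5/50/95 [ 8.5 26.4 42. ]
[377 131   8   9] top black 41 rect c [ 765.9 -134.4] size 11.0 25.7 ang 11.7 z 5/50/95 [ 77.3 124.  131.7]
[243 200  31  17] top black 220 rect c [569.5 195.7] size 81.0 33.5 ang 80.7 z 5/50/95 [53.2 57.8 62.2]
[389 208  16  13] top black 131 rect c [ 556.3 -180.4] size 23.7 30.1 ang 23.0 z 5/50/95 [51.9 84.4 88.9]
[400 287  24  21] top black 311 rect c [ 339.1 -211.7] size 42.0 35.3 ang 36.4 z 5/50/95 [ 71.8 118.  122.5]
[231 165  79  10] top red 339 rect c [685.  169.6] size 222.3 13.5 ang 86.4 z 5/50/95 [24.5 28.4 32.9]
[120 186  49  40] top red 1317 rect c [576.8 521.5] size 138.1 102.1 ang 84.0 z 5/50/95 [ 0.1  5.2 41.2]
[305 199   6  17] top red 84 rect c [579.
[... 1274 characters left out ...]
c [574.9 509.4] size 133.2 100.6 ang 83.7 z 5/50/95 [ 3.4 20.6 38.2]
[311 169  27  23] side red 32 rect c [685.8 168.8] size 213.5 7.1 ang 86.1 z 5/50/95 [26.3 28.3 31. ]
[264 179  23  27] side red 62 rect c [489.3 179.6] size 215.0 8.9 ang 86.3 z 5/50/95 [26.4 28.7 30.7]
[309 198  12   6] side red 43 rect c [580.1  55. ] size 12.3 44.7 ang 85.7 z 5/50/95 [20.1 27.  31.1]
[390 192   8   9] side front 22 rect c [ 757.5 -136.7] size 51.0 16.1 ang 67.0 z 5/50/95 [77.5 79.9 81.5]
[336 259  56  55] side front 453 rect c [ 430.8 -408. ] size 194.5 20.6 ang 87.8 z 5/50/95 [85.1 87.4 89.2]
[392 207 134  76] side unit 5273 rect c [ 729.3 -416.8] size 202.7 268.7 ang 88.2 z 5/50/95 [ 96.6 100.  101.7]
```

```bash
cat >> h.py <<'E'
def down(a):
    """tool down, closing line at angle a (deg)"""
    a=np.radians(a);y=[np.cos(a),np.sin(a),0];x=[-np.sin(a),np.cos(a),0]
    return R.from_matrix(np.array([x,y,[0,0,-1]]).T).as_quat()
def go(p,a):
    """joint move, choosing the half turn with the smaller wrist angle"""
    c=[(abs(q[5]),k) for k in(a,a+180) if (q:=r.inverse_kinematics(p,down(k))) is not None]
    k=min(c)[1]; r.move_to(p,down(k)); return k
def fit(W,m):
    P=W[m]; c,(a,b),g=cv2.minAreaRect((P[:,:2]*1000).astype(np.float32)); 
    if a<b: a,b,g=b,a,g+90
    return np.round([*c,a,b,g%180],1), np.round(np.percentile(P[:,2],[5,50,95])*1000,1)
E
python3 - <<'E'
from h import *
print(go([.572,.199,.22],-9), r.current_q().round(2) if hasattr(r.current_q(),'round') else r.current_q())
im,T=wrist(); cv2.imwrite("pics/w1.png",im["pixels"][...,::-1])
W=world(im,T); hsv=cv2.cvtColor(im["pixels"],cv2.COLOR_RGB2HSV);H,S,V=[hsv[...,i].astype(int) for i in range(3)]
near=np.hypot(W[...,0]-.572,W[...,1]-.199)<.07
print("yellow",fit(W,(H>20)&(H<35)&(S>150)&near)); print("top",fit(W,near&(W[...,2]>.045)&(W[...,2]<.07)))
print("red",fit(W,((H<5)|(H>174))&(S>170)&(np.hypot(W[...,0]-.58,W[...,1]-.057)<.05)))
print(r.current_t(), T[:3,3])
E
```

```text
-9 [0.26 0.48 1.54 0.   1.12 0.41]
yellow (array([572.1, 195.5,  60.5,   9. ,  81.4]), array([58. , 59.2, 60.3]))
top (array([572.4, 196.1,  83.3,  36. ,  81. ]), array([56.7, 58.6, 59.9]))
red (array([581.2,  60.5,  35.7,   9.4, 173.9]), array([28.6, 29.2, 30.2]))
2.075 [0.58473385 0.28293937 0.34121082]
```

View pics/w1.png

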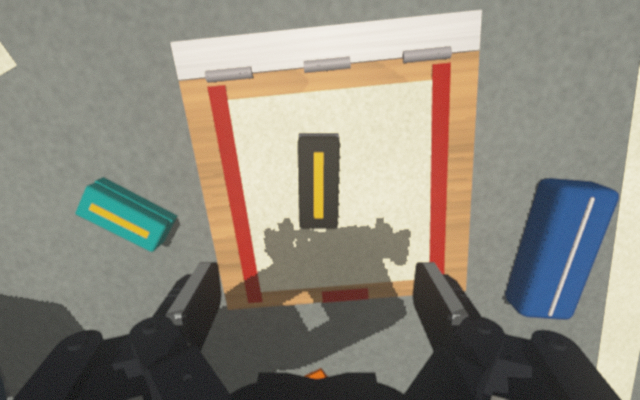

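The wrist view shows the eraser at (319,180), aligned with the jaws and clear all round. It measures 83 x 36 mm with its top at 59 mm, which matches the text. I'll pick it up now.

Run:
```python
from h import *
p=[.5723,.196]
r.move_linear([*p,.10],vel=.2); r.move_linear([*p,.055],vel=.1)
r.set_gripper(0.0,35); print("grip",r.current_opening(),r.current_finger_force(),r.current_contact_force())
r.move_linear([*p,.20],vel=.2); print("lift",r.current_opening(),r.current_finger_force())
k=go([.503,-.409,.22],88.2); print(k,r.current_q().round(2),r.current_opening())
im,T=wrist(); cv2.imwrite("pics/w2.png",im["pixels"][...,::-1]); np.savez("w2.npz",W=world(im,T),px=im["pixels"])
print(r.current_t(),r.current_tool_pos())
```

```text
grip 0.4092200557327667 35.82373324781656 [-0.80449011 -1.08021192  5.42212567]
lift 0.41607752856811187 35.15016485005617
268.2 [-0.75  0.56  1.41  0.    1.17  0.85] 0.41406053945772753
7.05 [ 0.50355346 -0.4082189   0.22000666]
```

View pics/w2.png

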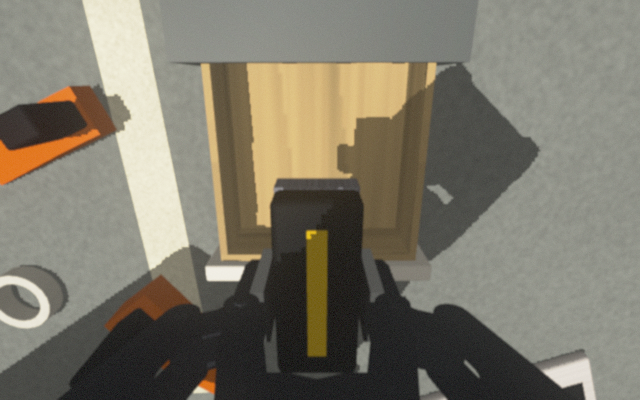

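The eraser is held at (317,280) over the drawer. The drawer walls are at columns 208 and 430, its front lip at row 270 and the unit's roof edge at row 60. Next I'll check the drawer centre from this closer cloud.

Run:
```python
import numpy as np
d=np.load("w2.npz");W=d["W"];x,y,z=[W[...,i] for i in range(3)]
q=lambda a:np.round(np.percentile(a,[2,50,98])*1000,1)
v,u=np.mgrid[0:400,0:640]
m=(u>215)&(u<425)&(v>62)&(v<170)
fl=m&(abs(z-.022)<.006);print("floor x",q(x[fl]),"y",q(y[fl]),"z",q(z[fl]))
w=(abs(z-.078)<.005)&(v>70)&(v<240)&(u>190)&(u<440);print("walls L",q(y[w&(y>-.41)]),"R",q(y[w&(y<-.41)]))
f=(abs(z-.089)<.006)&(v>250)&(v<285)&(((u>205)&(u<235))|((u>410)&(u<432)));print("front x",q(x[f]),"y",q(y[f]))
ro=(abs(z-.1)<.006)&(v<65)&(u>200)&(u<440);print("roof x",q(x[ro]))
```

```text
floor x [506.6 556.2 599.2] y [-487.5 -410.5 -333.4] z [21.1 22.6 24.3]
walls L [-332.3 -328.5 -323.8] R [-495.5 -490.8 -486.8]
front x [420.8 431.9 439.8] y [-502.  -331.5 -311.5]
roof x [597.8 616.3 634. ]
```

Run:
```python
from h import *
p=[.508,-.4095]
r.move_linear([*p,.22],vel=.2); r.move_linear([*p,.09],vel=.2); r.move_linear([*p,.051],vel=.06)
print(r.current_contact_force(),r.current_opening())
r.set_gripper(0.75); r.sleep(.1); r.move_linear([*p,.24],vel=.2); r.sleep(.2)
im,T=wrist(); cv2.imwrite("pics/w3.png",im["pixels"][...,::-1])
W=world(im,T);hsv=cv2.cvtColor(im["pixels"],cv2.COLOR_RGB2HSV);H,S,V=[hsv[...,i].astype(int) for i in range(3)]
near=np.hypot(W[...,0]-p[0],W[...,1]-p[1])<.08
print("yellow",fit(W,(H>20)&(H<35)&(S>150)&near&(W[...,2]>.035)&(W[...,2]<.09)),r.current_t(),r.current_opening())
# over the wedge
r.set_gripper(1.0)
k=go([.556,-.187,.26],21.5); print(k,r.current_q().round(2))
im,T=wrist(); cv2.imwrite("pics/w4.png",im["pixels"][...,::-1]); W=world(im,T)
hsv=cv2.cvtColor(im["pixels"],cv2.COLOR_RGB2HSV);H,S,V=[hsv[...,i].astype(int) for i in range(3)]
near=np.hypot(W[...,0]-.54,W[...,1]+.138)<.11
print("orange",fit(W,(H>7)&(H<18)&(S>180)&near&(W[...,2]>.003)&(W[...,2]<.035)))
print("post",fit(W,near&(W[...,2]>.078)&(W[...,2]<.095)&(V<70)),r.current_t())
```

```text
[-0.2245845  -0.14022961 -0.01538401] 0.41331017206048465
yellow (array([ 507.2, -409. ,   60.3,    9.6,  178.3]), array([52.1, 53.3, 54.4])) 10.7333 0.748281044543491
21.5 [-0.4   0.41  1.55 -0.    1.18 -0.78]
orange (array([ 540.2, -136.9,  137.5,   44. ,  112. ]), array([ 7.1, 18.9, 29.9]))
post (array([ 557.9, -181.6,   27.8,   21.6,  114.1]), array([79.8, 83.6, 87.2])) 12.5833
```

View pics/w4.png

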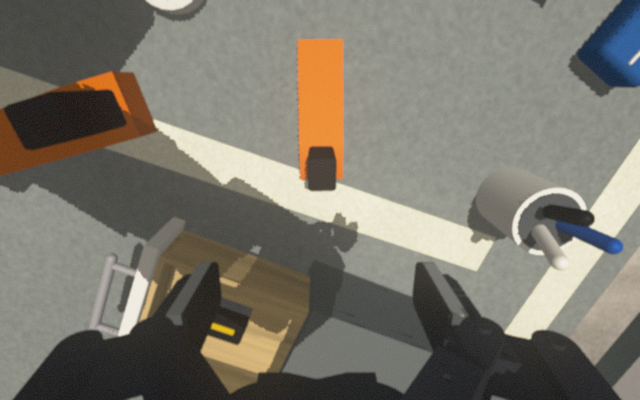

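The drawer part worked: the eraser lies at (507,-409) mm with its top at 53 mm. The wrist view shows the small wedge with its tip at (320,40) and post at (321,168), in line with the jaws. I'll grip the post and drag the wedge to just in front of the edge.

```bash
cat > look.py <<'E'
from h import *
def look(name):
    im,T=wrist(); cv2.imwrite(f"pics/{name}.png",im["pixels"][...,::-1]); W=world(im,T)
    hsv=cv2.cvtColor(im["pixels"],cv2.COLOR_RGB2HSV);H,S,V=[hsv[...,i].astype(int) for i in range(3)]
    a=np.radians(86.5);ex=np.array([np.cos(a),np.sin(a)]);ey=np.array([-ex[1],ex[0]])
    X=(W[...,:2]-[.5795,.052])@ex*1000;Y=(W[...,:2]-[.5795,.052])@ey*1000;Z=W[...,2]*1000  # nominal stand frame, mm
    q=lambda s:np.round(np.percentile(s,[2,50,98]),1)
    o=(H>7)&(H<18)&(S>180)&(Z>1)&(Z<33)&(abs(Y)<80)&(X<20)&(X>-200)
    k,l,s,_=cv2.connectedComponentsWithStats(o.astype(np.uint8)); o=l==1+np.argmax(s[1:,4])
    print("wedge X",q(X[o]),"Y",q(Y[o]),"yaw",fit(W,o))
    b=(Z>24)&(Z<45)&(abs(X)<60)&(abs(Y)<110)&~o&(V>60)
    for y0,y1 in((-110,-60),(60,110),(-24,24)):
        m=b&(Y>y0)&(Y<y1)
        if m.sum()>20:
            e=np.percentile(X[m],1); n=m&(X<e+20)&(X>e+3); print("edge Y",y0,y1,"X",round(e,1),"Z",q(Z[n]))
E
python3 - <<'E'
from look import *
p=[.5584,-.183]
r.move_linear([*p,.15],down(22),vel=.2); r.move_linear([*p,.063],vel=.12)
r.set_gripper(0.0,60); print("grip",r.current_opening(),r.current_finger_force(),r.current_contact_force())
ex=np.array([np.cos(np.radians(86.5)),np.sin(np.radians(86.5))])
t=np.array([.5795,.052])-.145*ex
r.move_linear([*t,.063],down(-3.5),vel=.06)
print(t,r.current_tool_pos(),r.current_contact_force(),r.current_opening(),r.current_t())
look("w5")
E
```

```text
grip 0.29844774998199036 60.83753943443298 [0.07719001 1.42320859 3.0043577 ]
[ 0.57064796 -0.09272955] [ 0.57075332 -0.09258196  0.0632336 ] [-0.2182221  -2.16358479  5.60036264] 0.2943994626423001 16.4
wedge X [-133.8  -77.1  -27.8] Y [-21.9  -0.4  21.3] yaw (array([574.7, -32.3, 117.5,  45.3,  86.4]), array([ 6.8, 18. , 29.6]))
```

View pics/w5.png

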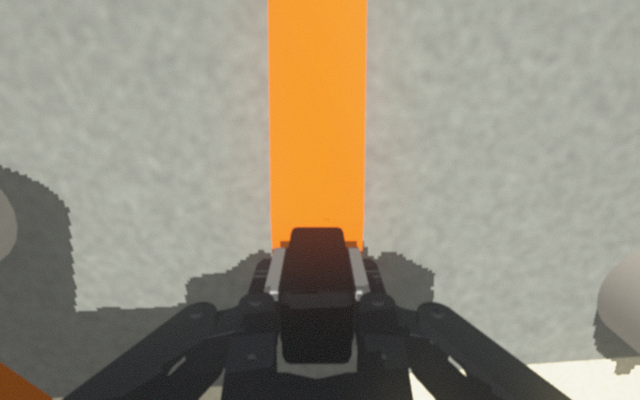

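The wrist view shows the post gripped squarely, at columns 283-353. The wedge runs straight ahead, yaw 86.4°, and its tip is just out of view above the top edge. I'll measure the gap from tip to edge with both fixed cameras.

```bash
cat > rel.py <<'E'
from h import *
a=np.radians(86.5);ex=np.array([np.cos(a),np.sin(a)]);ey=np.array([-ex[1],ex[0]])
def rel(save=None):
    for n in("top","side"):
        im=optics.get_image(n); W=world(im)
        if save: cv2.imwrite(f"pics/{save}_{n}.png",im["pixels"][...,::-1])
        hsv=cv2.cvtColor(im["pixels"],cv2.COLOR_RGB2HSV);H,S,V=[hsv[...,i].astype(int) for i in range(3)]
        X=(W[...,:2]-[.5795,.052])@ex*1000;Y=(W[...,:2]-[.5795,.052])@ey*1000;Z=W[...,2]*1000
        q=lambda s:np.round(np.percentile(s,[1,50,99]),1) if len(s) else None
        o=(H>7)&(H<18)&(S>190)&(V>90)&(abs(Y)<60)&(X<30)&(X>-220)&(Z<36)
        t=(Y>-30)&(Y<30)&((H<5)|(H>174))&(S>150)&(abs(X)<30)
        tt=t&(Z>26)
        w=(Z>22)&(Z<45)&(abs(X)<40)&(((Y>40)&(Y<110))|((Y<-40)&(Y>-110)))
        u=w&(X>4)
        print(n,"wedge X",q(X[o]),"Y",q(Y[o]),"| tape X",q(X[t]),"Y",q(Y[t]),"Ztop",q(Z[tt]),"| edge X",q(X[w]),"Zedge",q(Z[w&(X>3)&(X<20)]),"Zback",q(Z[(abs(Y)<100)&(X>150)&(X<210)]))
    print("tcpX",(np.array(r.current_tool_pos()[:2])-[.5795,.052])@ex*1000,"F",np.round(r.current_contact_force(),1),"t",r.current_t())
E
python3 -c "
from rel import *
rel('s1')"
```

```text
top wedge X [-81.1 -52.3 -24.5] Y [-20.9  -0.1  23.4] | tape X [ 2.6  9.3 15.7] Y [-22.3   0.3  23.6] Ztop [26.1 28.8 34.1] | edge X [ 3.  21.5 39.7] Zedge [22.4 27.9 34.5] Zback [22.3 28.5 34.5]
side wedge X [-168.5 -132.1  -34.5] Y [-18.7  14.   24.7] | tape X [-3.1  0.3  9.5] Y [-14.6   4.8  21.4] Ztop [26.5 28.4 31.1] | edge X [-1.8 15.2 39.5] Zedge [24.4 28.1 31.4] Zback [25.4 28.8 32. ]
tcpX -144.8463353248084 F [-1.2 -3.1  5.8] t 16.55
```

View pics/s1_top.png

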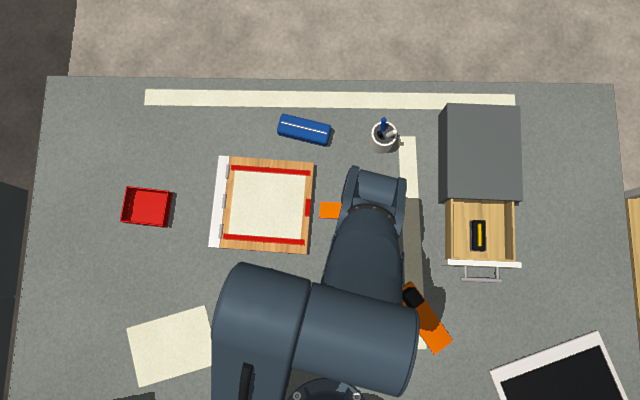

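The top view shows the eraser in the drawer at (479,235). The wedge tip at (320,210) is lined up with the tape mark at (308,207), about 25-28 mm short of the edge. I'll push in small steps and watch the force to find where it meets the board.

Run:
```python
from rel import *
o=np.array([.5795,.052])
def to(s,v): r.move_linear([*(o+(s-.120)*ex),.063],down(-3.5),vel=v)
to(.035,.06)
for s in np.arange(.035,.0601,.0025):
    to(s,.03); F=np.array(r.current_contact_force()); print(round(s*1000,1),"Fx",round(F[:2]@ex,2),"Fz",round(F[2],2),"M",np.round(r.current_torque(),2))
rel('s2')
```

```text
35.0 Fx -0.18 Fz 4.71 M [-0.09  0.08  0.06]
37.5 Fx -1.9 Fz 6.14 M [-0.2   0.08  0.08]
40.0 Fx -2.32 Fz 5.32 M [-0.27  0.16  0.08]
42.5 Fx -0.26 Fz 6.19 M [-0.31  0.13  0.01]
45.0 Fx -0.96 Fz 4.77 M [-0.31  0.11  0.06]
47.5 Fx -4.36 Fz 4.81 M [-0.57  0.15  0.04]
50.0 Fx -7.16 Fz 4.48 M [-1.06  0.18  0.07]
52.5 Fx -8.53 Fz 6.23 M [-1.33  0.13 -0.02]
55.0 Fx -9.7 Fz 4.63 M [-1.32  0.14 -0.01]
57.5 Fx -9.38 Fz 4.96 M [-1.36  0.06 -0.01]
60.0 Fx -8.87 Fz 5.16 M [-1.35  0.15  0.01]
top wedge X None Y None | tape X None Y None Ztop None | edge X [19.9 31.8 40. ] Zedge [28.2 31.3 32.1] Zback [22.7 29.3 35.4]
side wedge X [-85.  -72.2   3.8] Y [-16.3  15.8  25. ] | tape X [-1.1  1.3  9.6] Y [-1.1 10.9 22. ] Ztop [26.2 30.8 32.8] | edge X [-3.6  8.2 38.1] Zedge [26.2 30.9 33.4] Zback [26.4 29.5 32. ]
tcpX -60.450502598750134 F [ 0.7 -9.3  4. ] t 20.55
```

The wedge met the board at about 47-50 mm. At 60 mm the edge has risen about 2.8 mm, as expected, so I'll go on to 67.5 mm and verify.

Run:
```python
from rel import *
r.move_linear([*(np.array([.5795,.052])+(.0675-.120)*ex),.063],down(-3.5),vel=.03); r.sleep(.5)
rel('s3'); print(r.current_opening(),r.current_finger_force())
im,T=wrist(); cv2.imwrite("pics/w6.png",im["pixels"][...,::-1]); W=world(im,T)
X=(W[...,:2]-[.5795,.052])@ex*1000;Y=(W[...,:2]-[.5795,.052])@ey*1000;Z=W[...,2]*1000
m=(Z>24)&(Z<45)&(X>2)&(X<20)&(abs(Y)<110);print("wrist board Z",m.sum(),np.percentile(Z[m],[5,50,95]) if m.any() else "")
s=cv2.imread("pics/s3_side.png")[140:300,230:430]; cv2.imwrite("pics/s3c.png",cv2.resize(s,None,fx=3.5,fy=3.5))
```

```text
top wedge X None Y None | tape X None Y None Ztop None | edge X [29.8 36.6 39.8] Zedge None Zback [23.7 29.7 36.2]
side wedge X [-77.3 -67.5   5.1] Y [-16.9  14.8  24. ] | tape X [-2.7  2.5 11.8] Y [-0.5 11.3 20.9] Ztop [27.2 32.7 36. ] | edge X [-3.2  7.7 39.3] Zedge [29.8 32.7 35. ] Zback [26.8 29.9 32.9]
tcpX -52.730497033104506 F [-0.  -8.4  5.3] t 21.55
0.2910880785270323 61.2143075466156
wrist board Z 20552 [32.03534537 33.20541019 34.45606412]
```

View pics/s3c.png

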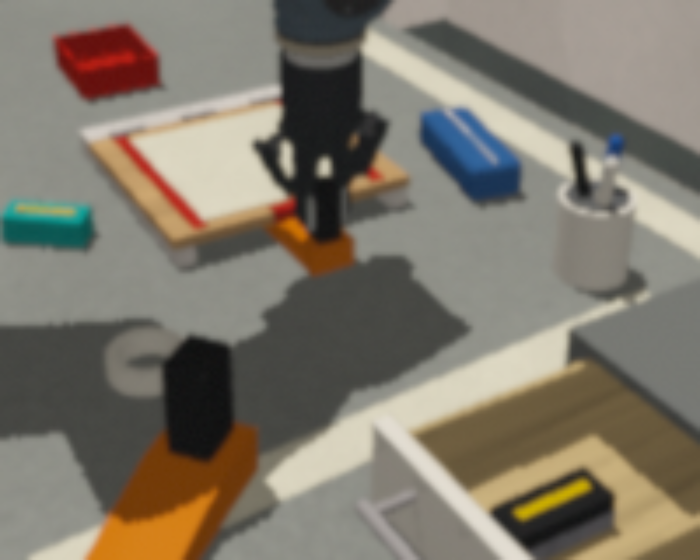

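View pics/w6.png

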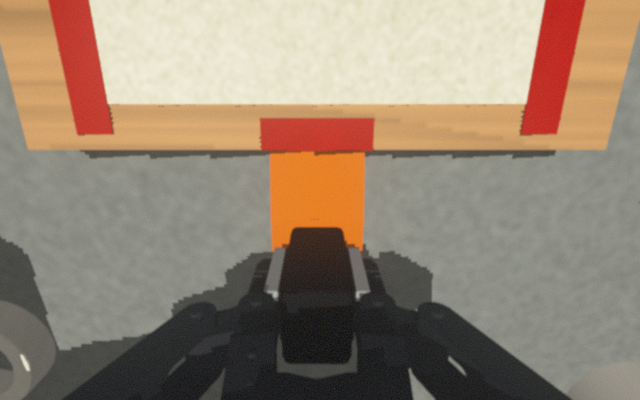

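Two views put the edge top at 32.7-33.2 mm, against 28.1-28.8 mm at rest, so the gap is about 4.5-5 mm. The wedge is centred under the tape at (317,150) in the wrist view. The gripper is clear of the board, and the eraser is in the drawer.

```bash
python3 -c "
from cell import r
print(r.hand_in(), r.current_t())"
```

```text
the job is handed in; nothing more can be done
the job is handed in; nothing more can be done
```

The job is handed in, but the verdict was not shown: the eraser is let go in the drawer, and the still-gripped small wedge holds the board's free edge up by about 5 mm, with the gripper clear of the board.

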